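# Pack the brass kit and load the pin feeder

### The job

Pack the next student's kit from the brass pieces on the bench: put the long bar in the tray's long slot, the solid round blank in its large pocket and the solid hexagonal blank in its small pocket, each lying flat on the tray floor, and drop the slim pin through the feeder's funnel so that it falls down into the well. The short bar, the ring, the hexagonal piece with the hole and the thick round stub are not part of the kit: leave them where they lie.

Things in the scene. Friction and masses are not known exactly. Their poses are not given: they have to be found in the camera images.
- long_bar: Kit piece: long bar of plain brass, 20 x 100 x 24 mm (x, y, z), lying flat, 0.4 kg. Origin: centre of its underside; its y axis runs along the bar, z up.
- disc: Kit piece: solid round brass blank without a hole, diameter 54 mm, 24 mm high, lying flat, 0.46 kg. Origin: centre of its underside, z up.
- hex_blank: Kit piece: solid hexagonal brass blank without a hole, 30 mm across flats (35 mm across corners), 24 mm high, lying flat, 0.16 kg. Origin: centre of its underside, z up; its x axis is square to one pair of flats (the other pairs are at 60 and 120 degrees from it).
- pin: Kit piece: slim round brass pin, diameter 14 mm, 28 mm high, standing upright, 37 g. Origin: centre of its lower end face, z up along the pin.
- short_bar: Not in the kit, leave it: brass bar of the same section but shorter, 20 x 60 x 24 mm, y axis along it. Origin: centre of its underside.
- ring: Not in the kit, leave it: brass ring, outer diameter 54 mm with a 30 mm hole through it, 24 mm high, lying flat. Origin: centre of its underside.
- hex_nut: Not in the kit, leave it: hexagonal brass piece, 30 mm across flats, with an 18 mm round hole through it, 24 mm high, lying flat. Origin: centre of its underside.
- stub: Not in the kit, leave it: thick round brass stub, diameter 24 mm, 28 mm high, standing upright. Origin: centre of its underside.
- tray: Target: plywood tray fixed to the bench, 138 x 150 mm (x, y), floor 5 mm thick, wall tops 14 mm above the bench, walls 6 mm (inner 12 mm) thick. Origin: centre of its underside. Pockets in its frame (mm, inner): long slot for the bar, centre (-43, 0), 40 (x) by 138 (y); large pocket for the round blank, centre (26, -32), 74 by 74; small pocket for the hexagon, centre (26, 43), 74 (x) by 52 (y).
- feeder: Target: pin feeder fixed to the bench, a green block 80 x 80 x 50 mm with a steel funnel on top. Origin: centre of the block's underside; the funnel's vertical axis passes through it. Funnel mouth: 72 mm inside, rim 91 mm above the bench; below it the well, a hole 20 mm wide from the block's top down to 6 mm above the bench.
There are look-alikes about, which are no part of the job. What is shaped like the hex_blank but turquoise is not meant.

How it is judged (in metres and radians):
At the end, for the whole second after the job is handed in: Bar, disc and hexagon lie flat on the floors of their own tray pockets (underside within 3 mm, tilt under 0.1 rad), the pin is down in the feeder's well (lower end below 22 mm, within 10 mm of the axis), the other four pieces are within 20 mm of their starts, all at rest (x of long_bar in the frame of tray between -0.055 and -0.031 m and y of long_bar in the frame of tray between -0.021 and 0.021 m and z of long_bar in the frame of tray between 0.002 and 0.008 m and angle between each of long_bar, disc, hex_blank's own z axis and vertical below 0.1 rad and x of disc in the frame of tray between 0.014 and 0.038 m and y of disc in the frame of tray between -0.044 and -0.02 m and z of disc in the frame of tray between 0.002 and 0.008 m and x of hex_blank in the frame of tray between 0.003 and 0.049 m and y of hex_blank in the frame of tray between 0.031 and 0.055 m and z of hex_blank in the frame of tray between 0.002 and 0.008 m and horizontal distance between pin and feeder below 0.01 m and (z of pin in the frame of feeder between 0.002 and 0.022 m or (z of pin in the frame of feeder between 0.028 and 0.05 m and angle between pin's own z axis and vertical above 2.6 rad)) and distance of each of short_bar, ring, hex_nut, stub from where it was at the start of the episode below 0.02 m and linear speed of each of long_bar, disc, hex_blank, pin, short_bar, ring, hex_nut, stub below 0.02 m/s); the robot touches nothing.
It fails at once if a piece that is not part of the kit is moved by more than 30 mm (distance of any of short_bar, ring, hex_nut, stub from where it was at the start of the episode above 0.03 m).
It also fails if it takes over 102 s, if anything falls off the work surface, if the arm or the gripper's body presses on something with over 40 N, if the wrist force passes 120 N, or if a joint passes its speed limit or range.

### The arm

A 7-joint arm with a two-finger parallel gripper is mounted at the origin on the work surface. World frame = base frame: x ahead of the robot, y to its left, z up, the work surface at z = 0. Lengths are in m, angles in degrees, forces in N, time in s.
With the tool pointing down it reaches from about 0.425 to 0.875 m from the base axis. Payload 4.7 kg.
Tool frame: the origin (TCP) lies at the very end of the fingers, on their centre line; the grasp point (between the pads) lies 19 mm behind it; z points along the fingers, y is the direction in which the jaws open and shut (so a half turn about z gives the same grasp; the last joint's range is limited). The gripper opens to 87 mm and grips with 3 to 60 N. Pads are 19 mm wide; open, the fingers measure 117 mm over their backs; the gripper's body (75 mm by 190 mm) begins 51 mm behind the grasp point.
Start: joints at [64.75, 18.392, -4.016, 83.108, 1.295, 78.541, -3.26], TCP at [0.286, -0.584, 0.223] pointing down, gripper open.
Joint ranges: [-163.93, 163.93], [-17.29, 119.83], [-79.2, 71.16], [3.27, 140.29], [-89.18, 269.18], [5.43, 117.66], [-154.24, 154.24]. Speed limits (degrees/s): [147.25, 147.25, 180, 180, 180, 180, 180].

### API

Orientations are given as [roll, pitch, yaw] about the fixed x, y, z axes, in that order (R = Rz(yaw) Ry(pitch) Rx(roll)).
In Python, from cell import * gives the robot as it stands.
- The arm moves only by the tool drive_tool, never from a script. Its argument "moves" is text: rows parted by semicolons, each of 5 numbers parted by spaces: the shift along the tool's x, y, z in m, then the turn about the tool's z in degrees, then the gripper's target within -1 to 1 (fully open at 1, half-way at 0, shut at -1). In form: x y z yaw fingers; .... A call has exactly 8 rows; each row is the pose to reach, as a shift and turn from the pose commanded when the call began, along the tool's axes at that moment; what a row does not reach only later rows make up. A row lasts 1/10 s, in which the tool goes at most 50 mm and 8.59 degrees, less where a joint would pass 70% of its speed; a pose out of reach is approached as far as the arm can. A call with a gripper value outside its range is refused whole. The fingers move at their own pace and stop on an object; "grip_force" is the grip in N (left out, the last holds). Time passes only in rows, so rows that repeat a pose let the fingers close, or fill a call up. It gives the time, the measured TCP pose, the force and the opening at its end, in the units of the state.
- get_obs(): the state, without advancing time (a new reading comes with each control period).
- read_camera(name): name is "scene" or "top"; returns (picture, depth): 384x512x3 uint8, red, green, blue; 384x512 float32, m along the optical axis (not along the pixel's ray), 0 where there is no reading.
- calibration(name): a dict with "intrinsics" (3x3 intrinsics, pixels), "cam_to_world" (4x4, takes a point from camera to world coordinates). Camera axes: x right, y up, looking along -z (the intrinsics and any distortion apply to the point x, -y, -z); pixel columns grow to the right and rows downward; lengths in m; the calibration is good to about 2 mm. A picture is of the moment at which its call begins. calibration takes no time and is no camera call.
- sign_off(): hands the job in, once; it reports no verdict.
Trained networks look in the newest picture that a camera, given by its name, has taken for a name from the list of things; names that differ only in an ending like _2 or _b are one class to them, and where a whole thing is asked for, a point or a joint stands for the part that bears it (a point fixed in the world has none). Each returns a list of dicts, best first, with "conf" (0 to 1); they miss things now and then, are a little off and sometimes report something else, mostly with a low value. They report only what shows in the picture. A call takes as long as a camera call. They do not tell look-alikes from the thing itself.
- search_frame(camera, name): "uv" ([column, row] in pixels, amid what is visible of it).
- pinpoint(camera, name): "uv" ([column, row] in pixels: a listed point, or the origin of a listed thing).
The state is a dict: "time_s": time; "qpos": joint angles; "joint_velocities": joint speeds; "effort": joint torques, N m; "tool_pos": TCP position; "tool_rot": TCP orientation; "force": force on the tool from outside, world axes, zero at the start; "wrist_torque": the same for the moment, N m; "grip_width": finger opening in m.
Only numpy, scipy, OpenCV 4.12 (cv2) and the standard library are available. Lean on these libraries where they do the work, as an engineer would, in place of code of your own. Each camera call takes 0.05 s, during which the arm holds its last target. There are 200 camera calls.

## Working session

There is one attempt and no reset: what is moved stays moved. The work goes in short steps, Python scripts to look and compute and a tool call to move; the robot and the scene stay as the last step left them, time stands still between calls to the robot, and variables do not carry over. Pictures are saved under pics/ and viewed, about 12 in all and at most 16, crops included, and the job is handed in when it is done.

Besides the shell and the picture viewer there is one more tool, called as name(argument=value, ...) on one line, values as JSON. drive_tool: Moves the arm, as the interface text tells. Its arguments: {"type":"object","properties":{"moves":{"type":"string"},"grip_force":{"type":"number"}},"required":["moves"]}

```bash
mkdir -p pics; cat > h.py <<'E'
from cell import *
import numpy as np, cv2
def deproj(cam,u,v,d):
    c=calibration(cam);K=np.array(c["intrinsics"]);T=np.array(c["cam_to_world"])
    p=np.stack([(u-K[0,2])/K[0,0]*d,-(v-K[1,2])/K[1,1]*d,-d,np.ones_like(d)],-1)
    return (p@T.T)[...,:3]
def cloud(cam,dep):
    v,u=np.mgrid[:dep.shape[0],:dep.shape[1]].astype(float)
    return deproj(cam,u,v,dep.astype(float))
def plane(cam,u,v,z):
    a=deproj(cam,np.float64(u),np.float64(v),np.float64(1.));o=np.array(calibration(cam)["cam_to_world"])[:3,3]
    return o+(a-o)*(z-o[2])/(a[2]-o[2])
E
python3 - <<'E'
from h import *
for n in("top","scene"):
    im,d=read_camera(n);cv2.imwrite(f"pics/{n}0.png",cv2.resize(im[...,::-1],(800,600),interpolation=cv2.INTER_CUBIC));np.save(n+"0.npy",d);np.save(n+"im0.npy",im)
    print(n,calibration(n)["intrinsics"],np.round(calibration(n)["cam_to_world"],3),{k:v for k,v in calibration(n).items() if k not in("intrinsics","cam_to_world")})
for k in "long_bar disc hex_blank pin short_bar ring hex_nut stub tray feeder".split():
    r=pinpoint("top",k)
    print(k,[(np.round(q["uv"],1).tolist(),round(q["conf"],2),np.round(plane("top",*q["uv"],0),3).tolist()) for q in r[:4]])
o=get_obs();print(o["time_s"],o["tool_pos"],o["tool_rot"],o["force"],o["grip_width"])
E
```

```text
top [[381.22195865   0.         260.54966866]
 [  0.         381.22195865 193.22766305]
 [  0.           0.           1.        ]] [[ 0.017  0.984 -0.177  0.341]
 [-1.     0.018  0.006 -0.017]
 [ 0.009  0.177  0.984  0.962]
 [ 0.     0.     0.     1.   ]] {}
scene [[495.13127336   0.         249.57417558]
 [  0.         495.13127336 191.64294568]
 [  0.           0.           1.        ]] [[ 0.534 -0.721  0.441  0.964]
 [ 0.845  0.459 -0.273 -0.279]
 [-0.006  0.519  0.855  0.883]
 [ 0.     0.     0.     1.   ]] {}
long_bar [([219.5, 131.1], 0.92, [0.679, 0.089, 0.0])]
disc [([253.4, 170.8], 0.54, [0.573, -0.003, 0.0])]
hex_blank [([196.9, 249.8], 0.59, [0.368, 0.134, 0.0]), ([227.4, 258.7], 0.44, [0.348, 0.057, 0.0]), ([202.4, 221.5], 0.43, [0.439, 0.123, 0.0])]
pin [([214.0, 183.3], 0.52, [0.538, 0.098, 0.0])]
short_bar [([291.1, 140.5], 0.65, [0.657, -0.101, 0.0])]
ring [([252.9, 221.3], 0.55, [0.442, -0.004, 0.0]), ([253.0, 173.4], 0.44, [0.566, -0.002, 0.0])]
hex_nut [([295.5, 180.8], 0.61, [0.549, -0.112, 0.0]), ([251.1, 172.8], 0.61, [0.568, 0.003, 0.0])]
stub [([287.7, 223.9], 0.65, [0.437, -0.092, 0.0]), ([136.3, 204.9], 0.59, [0.478, 0.293, 0.0])]
tray [([136.1, 200.4], 0.84, [0.49, 0.294, 0.0])]
feeder [([364.8, 191.9], 0.64, [0.523, -0.291, 0.0])]
0.6 [ 0.28551362 -0.58395856  0.22260297] [1.79994078e+02 3.47369089e-03 2.60602983e+01] [-0.14694338 -0.10741391  0.15904898] 0.08671368979874457
```

View pics/top0.png

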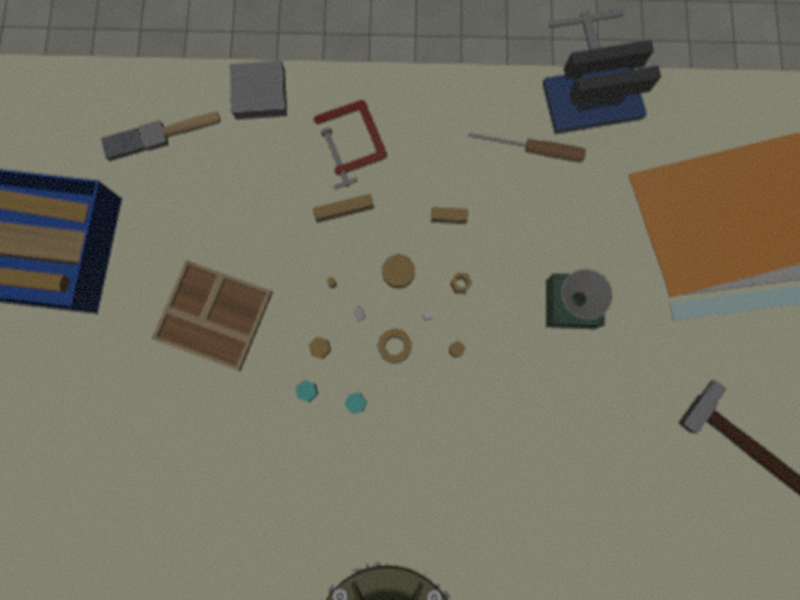

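View pics/scene0.png

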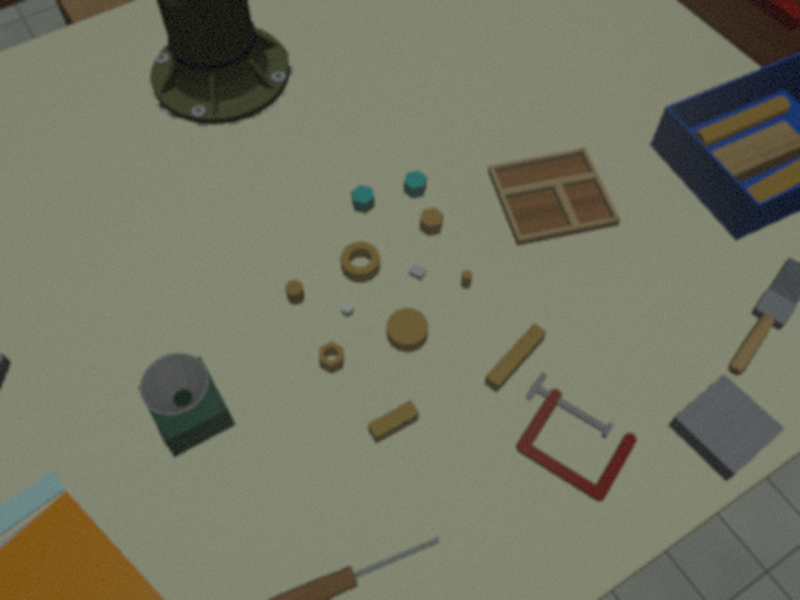

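Both views show every piece. Pixels below are in the 800x600 top view:
- **Kit pieces:** long bar (343,207), solid disc (398,270), brass hexagon without a hole (319,347), pin (332,282).
- **Leave in place:** short bar (449,215), ring (394,346), nut (460,283), stub (456,349), turquoise hexagons (306,391) and (355,403).
- **Targets:** tray (212,315), feeder (575,300).

The network's best hex_blank hits are the turquoise look-alikes. The brass hexagon, its third hit, is the one meant.

```bash
cat > meas.py <<'E'
from h import *
def meas(n,im,d,pts,zt=0.024,rad=0.065):
    P=cloud(n,d);hsv=cv2.cvtColor(im,cv2.COLOR_RGB2HSV)
    g=cv2.GaussianBlur(P[...,2].astype(np.float32),(3,3),0)
    for k,(x,y,z0) in pts.items():
        m=(np.hypot(P[...,0]-x,P[...,1]-y)<rad)&(g>z0-0.008)&(g<z0+0.02)&(d>0)
        if z0<.03:m&=(hsv[...,0]>10)&(hsv[...,0]<26)&(hsv[...,1]>75)
        l,lab,st,c=cv2.connectedComponentsWithStats(m.astype(np.uint8))
        if l<2:print(n,k,"none");continue
        # nearest comp
        best=min(range(1,l),key=lambda i:np.hypot(*(np.median(P[lab==i][:,:2],0)-[x,y]))+(1 if st[i,4]<15 else 0))
        v,u=np.nonzero(lab==best)
        q=plane(n,u.astype(float)[:,None],v.astype(float)[:,None],z0) if False else np.array([plane(n,a,b,z0) for a,b in zip(u,v)])
        r=cv2.minAreaRect((q[:,:2]*1000).astype(np.float32))
        print(n,k,"n",len(u),"cen",np.round(q.mean(0)[:2]*1000,1),"z",round(np.median(P[lab==best][:,2])*1000,1),"rect",np.round(r[0],1),np.round(r[1],1),round(r[2],1))
E
python3 - <<'E'
from meas import *
pts=dict(long_bar=(.679,.089,.024),disc=(.570,-.003,.024),hex=(.442,.123,.024),pin=(.545,.1,.028),short=(.66,-.101,.024),ring=(.445,-.004,.024),nut=(.55,-.11,.024),stub=(.44,-.095,.028))
for n in("top","scene"):
    d=np.load(n+"0.npy");im=np.load(n+"im0.npy");P=cloud(n,d)
    m=(P[...,0]>.45)&(P[...,0]<.55)&(P[...,1]>.0)&(P[...,1]<.05);print(n,"table z",np.median(P[m][:,2]),P[m][:,2].std())
    meas(n,im,d,pts)
    # tray
    hsv=cv2.cvtColor(im,cv2.COLOR_RGB2HSV)
    m=(np.hypot(P[...,0]-.49,P[...,1]-.294)<.12)&(hsv[...,1]>70)&(hsv[...,0]<24)
    l,lab,st,c=cv2.connectedComponentsWithStats(m.astype(np.uint8));i=1+np.argmax(st[1:,4]);v,u=np.nonzero(lab==i)
    q=np.array([plane(n,a,b,.014)[:2]*1000 for a,b in zip(u,v)],np.float32);r=cv2.minAreaRect(q);print(n,"tray",len(u),r)
    # funnel
    m=(np.hypot(P[...,0]-.52,P[...,1]+.28)<.09)&(P[...,2]>.08)
    q=(P[m][:,:2]*1000).astype(np.float32);print(n,"funnel",len(q),P[m][:,2].max(),cv2.minEnclosingCircle(q))
im=np.load("topim0.npy")[...,::-1]
a=cv2.resize(im[105:275,170:320],None,fx=3.5,fy=3.5,interpolation=cv2.INTER_CUBIC);cv2.imwrite("pics/crop1.png",cv2.convertScaleAbs(a,alpha=1.5))
E
```

```text
top table z 0.0002052208054433846 0.0067732345191507766
top long_bar n 282 cen [667.3  87.2] z 23.4 rect [667.2  86.4] [21.6 97.8] 15.9
top disc n 323 cen [561.8  -6.2] z 23.9 rect [561.7  -6.2] [51.8 48. ] 1.1
top hex n 122 cen [435.3 115.6] z 24.1 rect [435.5 115.6] [31.4 27.9] 72.6
top pin n 18 cen [540.4 100.3] z 28.0 rect [540.  100.2] [10.9  8.8] 46.0
top short n 169 cen [657.9 -90.3] z 23.7 rect [658.1 -87.9] [21.5 56.8] 1.1
top ring n 223 cen [440.5  -3.2] z 23.9 rect [440.2  -2.5] [49.5 49.4] 1.0
top nut n 77 cen [ 544.  -107.8] z 23.8 rect [ 544.2 -107.3] [28.3 27.8] 1.1
top stub n 60 cen [ 436.1 -100.5] z 27.9 rect [ 435.8 -100.2] [17.3 19.3] 45.5Traceback (most recent call last):
  File "<stdin>", line 11, in <module>
  File "h.py", line 11, in plane
    a=deproj(cam,np.float64(u),np.float64(v),np.float64(1.));o=np.array(calibration(cam)["cam_to_world"])[:3,3]
  File "h.py", line 4, in deproj
    c=calibration(cam);K=np.array(c["intrinsics"]);T=np.array(c["cam_to_world"])
ValueError: time passes only in moves, steps and waits
```

```bash
cat > h.py <<'E'
from cell import *
import numpy as np, cv2, functools
@functools.lru_cache(None)
def cal(cam):
    c=calibration(cam);return np.array(c["intrinsics"]),np.array(c["cam_to_world"])
def deproj(cam,u,v,d):
    K,T=cal(cam)
    p=np.stack([(u-K[0,2])/K[0,0]*d,-(v-K[1,2])/K[1,1]*d,-d,np.ones_like(d)],-1)
    return (p@T.T)[...,:3]
def cloud(cam,dep):
    v,u=np.mgrid[:dep.shape[0],:dep.shape[1]].astype(float)
    return deproj(cam,u,v,dep.astype(float))
def plane(cam,u,v,z):
    u=np.asarray(u,float);v=np.asarray(v,float)
    a=deproj(cam,u,v,np.ones_like(u));o=cal(cam)[1][:3,3]
    return o+(a-o)*((z-o[2])/(a[...,2]-o[2]))[...,None]
E
sed -i 's/q=plane(n,u.astype.*/q=plane(n,u,v,z0)/' meas.py
cat > m1.py <<'E'
from meas import *
pts=dict(long_bar=(.668,.087,.024),disc=(.562,-.005,.024),hex=(.435,.116,.024),pin=(.540,.1,.028),short=(.66,-.09,.024),ring=(.44,-.003,.024),nut=(.544,-.108,.024),stub=(.436,-.1,.028))
for n in("top","scene"):
    d=np.load(n+"0.npy");im=np.load(n+"im0.npy");P=cloud(n,d)
    m=(P[...,0]>.45)&(P[...,0]<.55)&(P[...,1]>.0)&(P[...,1]<.05);print(n,"table z",np.median(P[m][:,2]),P[m][:,2].std())
    meas(n,im,d,pts)
    hsv=cv2.cvtColor(im,cv2.COLOR_RGB2HSV)
    m=(np.hypot(P[...,0]-.49,P[...,1]-.294)<.13)&(hsv[...,1]>70)&((hsv[...,0]<24)|(hsv[...,0]>170))
    l,lab,st,c=cv2.connectedComponentsWithStats(m.astype(np.uint8));i=1+np.argmax(st[1:,4]);v,u=np.nonzero(lab==i)
    q=plane(n,u,v,.014)[:,:2]*1000;r=cv2.minAreaRect(q.astype(np.float32));print(n,"tray",len(u),r)
    m=(np.hypot(P[...,0]-.52,P[...,1]+.28)<.09)&(P[...,2]>.08)
    q=(P[m][:,:2]*1000).astype(np.float32);print(n,"funnel",len(q),P[m][:,2].max(),cv2.minEnclosingCircle(q))
im=np.load("topim0.npy")[...,::-1]
a=cv2.resize(im[105:275,170:320],None,fx=3.5,fy=3.5,interpolation=cv2.INTER_CUBIC);cv2.imwrite("pics/crop1.png",cv2.convertScaleAbs(a,alpha=1.5))
E
python3 m1.py
```

```text
top table z 0.0002052208054433846 0.0067732345191507766
top long_bar n 282 cen [667.3  87.2] z 23.4 rect [667.2  86.4] [21.6 97.8] 15.9
top disc n 323 cen [561.8  -6.2] z 23.9 rect [561.7  -6.2] [51.8 48. ] 1.1
top hex n 122 cen [435.3 115.6] z 24.1 rect [435.5 115.6] [31.4 27.9] 72.6
top pin n 18 cen [540.4 100.3] z 28.0 rect [540.  100.2] [10.9  8.8] 46.0
top short n 169 cen [657.9 -90.3] z 23.7 rect [658.1 -87.9] [21.5 56.8] 1.1
top ring n 223 cen [440.5  -3.2] z 23.9 rect [440.2  -2.5] [49.5 49.4] 1.0
top nut n 77 cen [ 544.  -107.8] z 23.8 rect [ 544.2 -107.3] [28.3 27.8] 1.1
top stub n 60 cen [ 436.1 -100.5] z 27.9 rect [ 435.8 -100.2] [17.3 19.3] 45.5
top tray 3098 ((486.3322448730469, 290.61590576171875), (149.84848022460938, 134.6271514892578), 71.28531646728516)
top funnel 347 0.09485704162708708 ((515.6715087890625, -289.0504455566406), 38.826194763183594)
scene table z 0.0013735833016997878 0.006828209623599703
scene long_bar n 452 cen [672.3  81.4] z 24.8 rect [671.5  83.9] [ 20.5 102.3] 15.9
scene disc n 489 cen [565.7  -8.6] z 24.8 rect [565.4  -8.1] [49.8 54.6] 56.3
scene hex n 151 cen [438.8 113.8] z 24.7 rect [438.5 113.5] [29.  36.4] 46.7
scene pin n 32 cen [544.5  98.3] z 27.5 rect [544.5  98.1] [10.8 14.2] 15.8
scene short n 324 cen [662.5 -91.1] z 24.8 rect [662.3 -91.1] [59.8 21.7] 88.9
scene ring n 331 cen [443.7  -5.7] z 24.4 rect [444.4  -5.9] [50.5 55.8] 58.2
scene nut n 161 cen [ 547.8 -110.7] z 24.2 rect [ 548.  -110.8] [29.3 34.9] 69.6
scene stub n 97 cen [ 439.8 -103.5] z 29.0 rect [ 439.8 -103.5] [20.2 26. ] 83.4
scene tray 3113 ((490.1970520019531, 288.24102783203125), (150.208984375, 142.07122802734375), 70.98817443847656)
scene funnel 605 0.09630303774431226 ((516.4617919921875, -290.4166564941406), 38.913475036621094)
```

View pics/crop1.png

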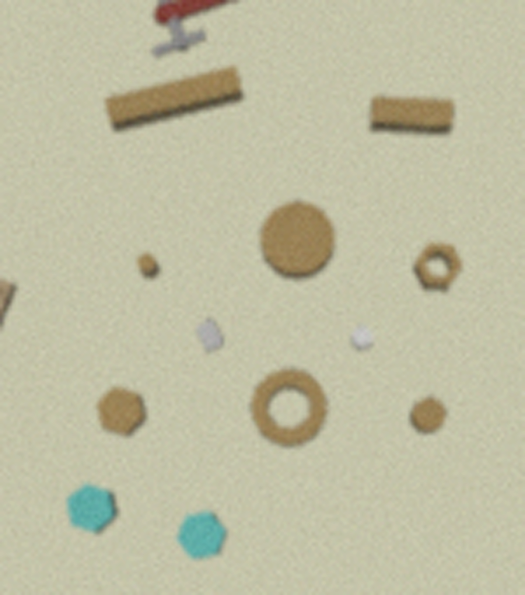

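The crop confirms the pieces. In crop pixels, the solid brass hexagon is at (121,411), pin at (148,265), solid disc at (297,240), long bar at (175,97). The ring and nut have holes, and the turquoise ones don't count. Moving now, pin first.

```bash
cat > go.py <<'E'
import sys
from cell import *
import numpy as np
from scipy.spatial.transform import Rotation as R
def go(x,y,z,yaw):
    o=get_obs();rpy=o["tool_rot"];M=R.from_euler("xyz",rpy,degrees=True).as_matrix()
    s=M.T@(np.array([x,y,z])-o["tool_pos"]);dy=(yaw-rpy[2]+180)%360-180
    print("t",round(o["time_s"],2),"pos",np.round(o["tool_pos"],4),"rpy",np.round(rpy,1),"w",round(o["grip_width"],4),"q7",round(o["qpos"][6],1),"F",np.round(o["force"],1),"-> shift",np.round(s,4),"turn",round(-dy,1))
if __name__=="__main__": go(*map(float,sys.argv[1:5]))
E
python3 go.py .542 .099 .12 95
python3 - <<'E'
from meas import *
for n in("top","scene"):
    d=np.load(n+"0.npy");im=np.load(n+"im0.npy");P=cloud(n,d);hsv=cv2.cvtColor(im,cv2.COLOR_RGB2HSV)
    m=(np.hypot(P[...,0]-.437,P[...,1]-.115)<.03)&(P[...,2]>.016)&(hsv[...,1]>75)
    v,u=np.nonzero(m);q=plane(n,u,v,.024)[:,:2]
    a=np.radians(np.arange(0,180,10));w=[np.ptp(q@[np.cos(t),np.sin(t)]) for t in a];w=np.array(w)*1000
    print(n,np.round(w,1)); print(np.round(w.reshape(3,6).mean(0),1))
E
```

```text
t 0.6 pos [ 0.2855 -0.584   0.2226] rpy [180.    0.   26.1] w 0.0867 q7 -3.3 F [-0.1 -0.1  0.2] -> shift [ 0.5305 -0.5009  0.1025] turn -68.9
top [29.6 30.9 31.5 31.  29.7 28.9 30.6 31.3 31.1 29.9 29.5 29.3 30.6 31.1
 30.9 30.2 29.  29.4]
[30.3 31.1 31.2 30.4 29.4 29.2]
scene [34.1 34.2 33.3 31.9 30.1 29.6 31.4 33.5 34.6 34.6 34.2 35.  36.6 37.1
 36.4 35.3 35.1 33.9]
[34.  34.9 34.8 33.9 33.2 32.8]
```

drive_tool(moves="0.53 -0.50 0.0 -69 0; 0.53 -0.50 0.0 -69 0; 0.53 -0.50 0.0 -69 0; 0.53 -0.50 0.0 -69 0; 0.53 -0.50 0.0 -69 0; 0.53 -0.50 0.0 -69 0; 0.53 -0.50 0.0 -69 0; 0.53 -0.50 0.0 -69 0", grip_force=30)

```text
time_s: 1.4
tool_pos: [0.4267, -0.2077, 0.2229]
tool_rot: [180.0, 0.1, 95.2]
force: [1.1, -0.5, 0.4]
grip_width: 0.0443
```

```bash
python3 go.py .542 .099 .06 95
```

```text
t 1.4 pos [ 0.4267 -0.2077  0.2229] rpy [1.80e+02 1.00e-01 9.52e+01] w 0.0443 q7 29.0 F [ 1.1 -0.5  0.4] -> shift [0.2953 0.1422 0.1627] turn 0.2
```

drive_tool(moves="0.295 0.142 0.06 0 0; 0.295 0.142 0.06 0 0; 0.295 0.142 0.06 0 0; 0.295 0.142 0.06 0 0; 0.295 0.142 0.06 0 0; 0.295 0.142 0.163 0 0; 0.295 0.142 0.163 0 0; 0.295 0.142 0.163 0 0")

```text
time_s: 2.2
tool_pos: [0.5432, 0.0978, 0.058]
tool_rot: [180.0, -0.0, 94.9]
force: [-0.5, -1.2, 0.2]
grip_width: 0.0436
```

```bash
cat > look.py <<'E'
import sys
from h import *
name,x,y,z=sys.argv[1],*map(float,sys.argv[2:5])
o=[]
for n in("top","scene"):
    im,d=read_camera(n);K,T=cal(n);c=np.linalg.inv(T)@[x,y,z,1];u=K[0,0]*c[0]/-c[2]+K[0,2];v=-K[1,1]*c[1]/-c[2]+K[1,2]
    u,v=int(np.clip(u,45,467)),int(np.clip(v,45,339));o.append(cv2.resize(im[v-45:v+45,u-45:u+45,::-1],(400,400),interpolation=cv2.INTER_CUBIC))
cv2.imwrite("pics/"+name+".png",cv2.convertScaleAbs(np.hstack(o),alpha=1.5))
E
python3 look.py a .542 .099 .03; python3 go.py .542 .099 .008 95
```

```text
t 2.3 pos [0.5393 0.1    0.0546] rpy [-179.5   -0.2   95.1] w 0.0436 q7 -19.4 F [ 0.  -0.2 -0.6] -> shift [-0.0014  0.003   0.0465] turn 0.1
```

View pics/a.png

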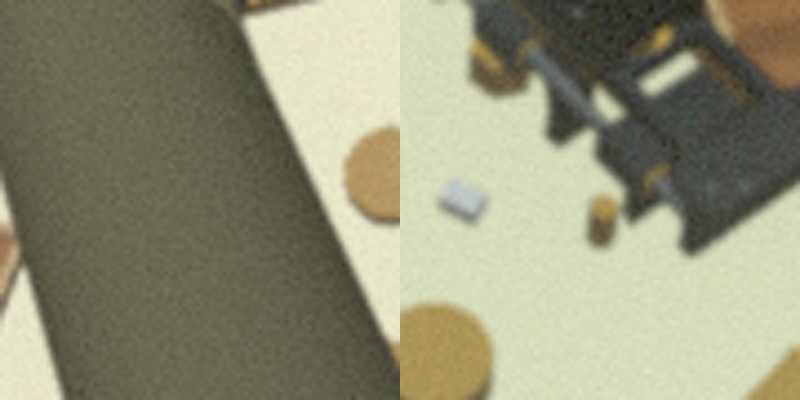

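Scene crop: the pin top at (602,205) sits under the middle of the finger gap. Top camera is blocked by the arm. Going down to grip.

drive_tool(moves="-0.001 0.002 0.025 0 0; -0.001 0.002 0.047 0 0; -0.001 0.002 0.047 0 0; -0.001 0.002 0.047 0 -1; -0.001 0.002 0.047 0 -1; -0.001 0.002 0.047 0 -1; -0.001 0.002 0.047 0 -1; -0.001 0.002 0.047 0 -1", grip_force=25)

```text
time_s: 3.1
tool_pos: [0.5456, 0.0954, 0.0132]
tool_rot: [179.9, 0.0, 94.8]
force: [-0.9, 0.1, 2.9]
grip_width: 0.0134
```

```bash
python3 go.py .516 -.290 .18 61
```

```text
t 3.1 pos [0.5456 0.0954 0.0132] rpy [179.9   0.   94.8] w 0.0134 q7 -21.6 F [-0.9  0.1  2.9] -> shift [-0.3816 -0.0616 -0.1667] turn 33.8
```

drive_tool(moves="0 0 -0.05 0 -1; 0 0 -0.10 0 -1; 0 0 -0.15 0 -1; -0.38 -0.062 -0.16 34 -1; -0.38 -0.062 -0.16 34 -1; -0.38 -0.062 -0.16 34 -1; -0.38 -0.062 -0.16 34 -1; -0.38 -0.062 -0.16 34 -1")

```text
time_s: 3.9
tool_pos: [0.5253, -0.1556, 0.1695]
tool_rot: [179.9, 0.0, 60.7]
force: [1.0, 0.2, -0.3]
grip_width: 0.013
```

```bash
python3 go.py .516 -.290 .18 61
```

```text
t 3.9 pos [ 0.5253 -0.1556  0.1695] rpy [179.9   0.   60.7] w 0.013 q7 -19.8 F [ 1.   0.2 -0.3] -> shift [-0.1217  0.0578 -0.0104] turn -0.3
```

drive_tool(moves="-0.122 0.058 0 0 -1; -0.122 0.058 0 0 -1; -0.122 0.058 0 0 -1; -0.122 0.058 0 0 -1; -0.122 0.058 0 0 -1; -0.122 0.058 0 0 -1; -0.122 0.058 0 0 -1; -0.122 0.058 0 0 -1")

```text
time_s: 4.7
tool_pos: [0.5174, -0.287, 0.1693]
tool_rot: [180.0, 0.0, 61.0]
force: [-0.9, 0.5, -0.6]
grip_width: 0.0134
```

```bash
python3 look.py b .516 -.29 .12; python3 - <<'E'
from h import *
for i in range(4):
    read_camera("top");o=get_obs();print(o["time_s"],np.round(o["tool_pos"],4))
E
python3 go.py .516 -.290 .088 61
```

```text
4.85 [ 0.5171 -0.2879  0.1692]
4.9 [ 0.517  -0.2881  0.1692]
4.95 [ 0.5169 -0.2882  0.1691]
5.0 [ 0.5169 -0.2883  0.1691]
t 5.0 pos [ 0.5169 -0.2883  0.1691] rpy [180.    0.   60.8] w 0.0129 q7 -7.7 F [ 1.6 -0.3 -0.5] -> shift [-0.0019 -0.      0.0811] turn -0.2
```

View pics/b.png

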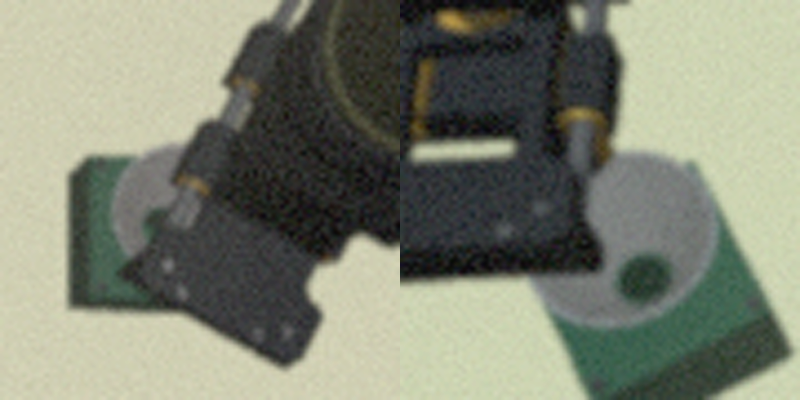

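drive_tool(moves="-0.004 0 0.03 0 -1; -0.004 0 0.06 0 -1; -0.004 0 0.081 0 -1; -0.004 0 0.081 0 -1; -0.004 0 0.081 0 -1; -0.004 0 0.081 0 -1; -0.004 0 0.081 0 -0.35; -0.004 0 0.081 0 -0.35")

```text
time_s: 5.8
tool_pos: [0.5157, -0.2923, 0.0893]
tool_rot: [179.9, 0.0, 60.8]
force: [-0.4, 0.1, -0.1]
grip_width: 0.0225
```

drive_tool(moves="0 0 0 0 -0.35; 0 0 -0.03 0 -0.35; 0 0 -0.08 0 -0.35; 0 0 -0.10 0 -0.35; 0.24 0.0 -0.10 0 0.8; 0.24 0.0 -0.10 0 0.8; 0.24 0.0 -0.10 0 0.8; 0.24 0.0 -0.10 0 0.8")

```text
time_s: 6.6
tool_pos: [0.6133, -0.1159, 0.1887]
tool_rot: [179.9, 0.0, 60.8]
force: [-0.1, -0.8, 0.0]
grip_width: 0.0528
```

```bash
python3 look.py c .516 -.29 .06; python3 go.py .564 -.007 .10 91
```

```text
t 6.7 pos [ 0.6153 -0.1065  0.1888] rpy [-180.    -0.4   61.6] w 0.06 q7 -28.1 F [-0.2  0.6  0.4] -> shift [ 0.0625 -0.0925  0.0892] turn -29.4
```

View pics/c.png

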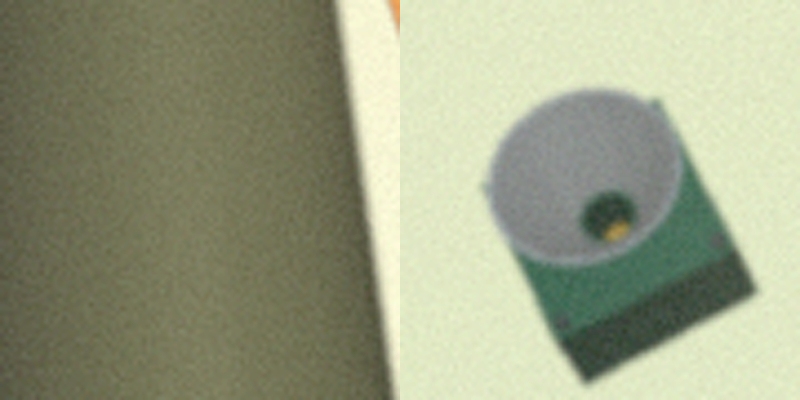

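Scene crop: brass shows inside the well at (617,230), so the pin has dropped in. Next the disc.

drive_tool(moves="0.063 -0.092 0 -29 0.85; 0.063 -0.092 0 -29 0.85; 0.063 -0.092 0 -29 0.85; 0.063 -0.092 0.09 -29 0.85; 0.063 -0.092 0.13 -29 0.85; 0.063 -0.092 0.13 -29 0.85; 0.063 -0.092 0.13 -29 0.85; 0.063 -0.092 0.13 -29 0.85")

```text
time_s: 7.5
tool_pos: [0.5633, -0.0174, 0.0588]
tool_rot: [180.0, -0.0, 89.8]
force: [-0.2, 0.1, 0.6]
grip_width: 0.0805
```

```bash
python3 look.py d .564 -.007 .04; python3 go.py .564 -.007 .009 91
```

```text
t 7.6 pos [ 0.5648 -0.0175  0.0605] rpy [179.8   0.   89.8] w 0.0802 q7 -11.6 F [ 0.2 -0.2 -0.2] -> shift [ 0.0105 -0.0011  0.0515] turn -1.2
```

View pics/d.png

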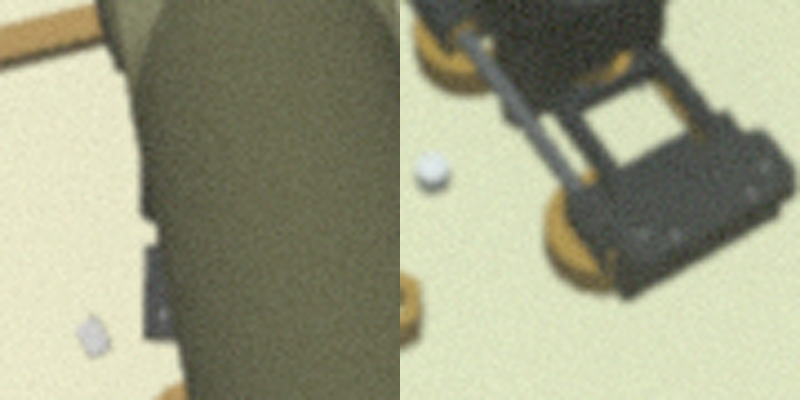

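drive_tool(moves="0.01 -0.001 0.0 -1 0.85; 0.01 -0.001 0.03 -1 0.85; 0.01 -0.001 0.052 -1 0.85; 0.01 -0.001 0.052 -1 0.85; 0.01 -0.001 0.052 -1 -1; 0.01 -0.001 0.052 -1 -1; 0.01 -0.001 0.052 -1 -1; 0.01 -0.001 0.052 -1 -1", grip_force=45)

```text
time_s: 8.4
tool_pos: [0.5633, -0.0075, 0.0073]
tool_rot: [179.8, 0.0, 90.8]
force: [2.6, 0.0, -1.0]
grip_width: 0.0564
```

drive_tool(moves="0 0 0 0 -1; 0 0 -0.02 0 -1; 0 0 -0.06 0 -1; 0 0 -0.09 0 -1; 0 0 -0.09 0 -1; 0 0 -0.09 0 -1; 0 0 -0.09 0 -1; 0 0 -0.09 0 -1")

```text
time_s: 9.2
tool_pos: [0.5602, -0.0076, 0.0938]
tool_rot: [-179.8, -0.0, 90.8]
force: [0.6, 0.7, -4.5]
grip_width: 0.053
```

```bash
cat > tray.py <<'E'
import sys,numpy as np
from go import go
TX,TY,TA=.4883,.2894,np.radians(-18.9)
x,y,z,yaw=map(float,sys.argv[1:5])
X=TX+x*np.cos(TA)-y*np.sin(TA);Y=TY+x*np.sin(TA)+y*np.cos(TA);print("world",round(X,4),round(Y,4));go(X,Y,z,yaw)
E
python3 tray.py .026 -.032 .1 71
```

```text
world 0.5025 0.2507
t 9.2 pos [ 0.5602 -0.0076  0.0938] rpy [-179.8   -0.    90.8] w 0.053 q7 -10.2 F [ 0.6  0.7 -4.5] -> shift [ 0.2591 -0.054  -0.0059] turn 19.8
```

drive_tool(moves="0.259 -0.054 0 20 -1; 0.259 -0.054 0 20 -1; 0.259 -0.054 0 20 -1; 0.259 -0.054 0 20 -1; 0.259 -0.054 0 20 -1; 0.259 -0.054 0 20 -1; 0.259 -0.054 0 20 -1; 0.259 -0.054 0 20 -1")

```text
time_s: 10.0
tool_pos: [0.5034, 0.2505, 0.0948]
tool_rot: [-179.9, 0.1, 70.9]
force: [0.9, -0.5, -4.5]
grip_width: 0.0532
```

```bash
python3 look.py e .50 .25 .05; python3 tray.py .026 -.032 .018 71
```

```text
world 0.5025 0.2507
t 10.1 pos [0.5044 0.2487 0.095 ] rpy [-1.80e+02  1.00e-01  7.07e+01] w 0.0531 q7 -58.9 F [-0.2 -0.5 -4.8] -> shift [ 0.0014 -0.0024  0.077 ] turn -0.3
```

View pics/e.png

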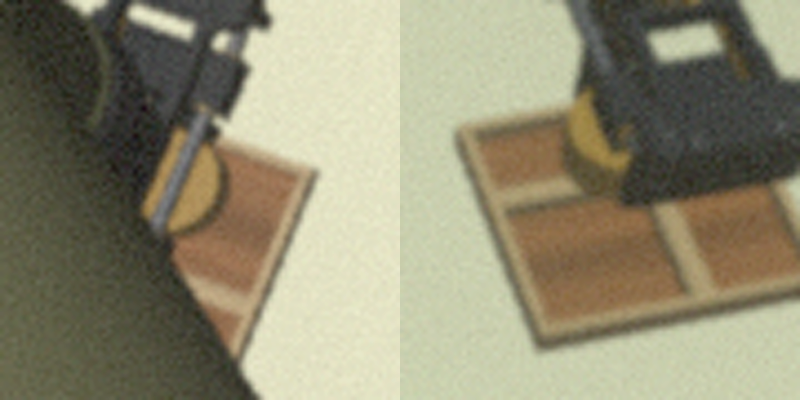

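```bash
python3 - <<'E'
from h import *
def pr(n,p):
    K,T=cal(n);c=np.linalg.inv(T)@[*p,1];return np.array([K[0,0]*c[0]/-c[2]+K[0,2],-K[1,1]*c[1]/-c[2]+K[1,2]])
TA=np.radians(-18.9)
def tw(x,y,z):return (.4883+x*np.cos(TA)-y*np.sin(TA),.2894+x*np.sin(TA)+y*np.cos(TA),z)
for n in("top","scene"):
    o=np.floor(pr(n,(.5,.25,.05)));f=lambda p:np.round((pr(n,p)-o)*400/90+200+(400 if n=="scene" else 0)*np.array([1,0]))
    t=np.radians(np.arange(0,360,30));E=np.array([f((.5044+.027*np.cos(a),.2487+.027*np.sin(a),.112)) for a in t])
    print(n,"disc u",E[:,0].min(),E[:,0].max(),"v",E[:,1].min(),E[:,1].max())
    for c in((63,-69),(-11,-69),(-11,5),(63,5)):print(c,f(tw(c[0]/1000,c[1]/1000,.014)))
    print("tray corners",[f(tw(a*.069,b*.075,.014)) for a,b in((1,1),(1,-1),(-1,-1),(-1,1))])
E
```

```text
top disc u 117.0 223.0 v 120.0 224.0
(63, -69) [303. 170.]
(-11, -69) [253. 291.]
(-11, 5) [132. 247.]
(63, 5) [183. 127.]
tray corners [array([74., 76.]), array([317., 164.]), array([223., 393.]), array([-25., 301.])]
scene disc u 567.0 684.0 v 81.0 171.0
(63, -69) [546. 326.]
(-11, -69) [499. 210.]
(-11, 5) [639. 183.]
(63, 5) [690. 297.]
tray corners [array([829., 280.]), array([538., 339.]), array([453., 126.]), array([728.,  74.])]
```

Projected disc and tray edges match both pictures to about 3 mm, so I lower it.

drive_tool(moves="0.002 -0.002 0.03 0 -1; 0.002 -0.002 0.06 0 -1; 0.002 -0.002 0.076 0 -1; 0.002 -0.002 0.076 0 -1; 0.002 -0.002 0.076 0 -1; 0.002 -0.002 0.076 0 -1; 0.002 -0.002 0.076 0 -1; 0.002 -0.002 0.076 0 -1")

```text
time_s: 10.9
tool_pos: [0.5037, 0.2535, 0.021]
tool_rot: [179.9, -0.1, 70.8]
force: [-0.5, 0.6, -3.3]
grip_width: 0.0529
```

drive_tool(moves="0 0 0 0 -1; 0 0 0 0 0.8; 0 0 0 0 0.8; 0 0 0 0 0.8; 0 0 -0.03 0 0.8; 0 0 -0.06 0 0.8; 0 0 -0.1 0 0.8; 0 0 -0.1 0 0.8")

```text
time_s: 11.7
tool_pos: [0.5065, 0.2557, 0.126]
tool_rot: [179.5, -0.4, 70.8]
force: [0.7, 0.5, 1.3]
grip_width: 0.0782
```

```bash
python3 go.py .437 .1146 .1 77
```

```text
t 11.7 pos [0.5065 0.2557 0.126 ] rpy [179.5  -0.4  70.8] w 0.0782 q7 -58.3 F [0.7 0.5 1.3] -> shift [-0.1563 -0.0194  0.0247] turn -6.2
```

drive_tool(moves="-0.156 -0.019 0 -6 0.1; -0.156 -0.019 0 -6 0.1; -0.156 -0.019 0 -6 0.1; -0.156 -0.019 0 -6 0.1; -0.156 -0.019 0.03 -6 0.1; -0.156 -0.019 0.06 -6 0.1; -0.156 -0.019 0.06 -6 0.1; -0.156 -0.019 0.06 -6 0.1")

```text
time_s: 12.5
tool_pos: [0.4337, 0.1129, 0.0602]
tool_rot: [-179.9, -0.0, 76.9]
force: [-0.2, -0.0, 1.1]
grip_width: 0.048
```

```bash
python3 look.py f .46 .17 .02; python3 go.py .437 .1146 .008 77
```

```text
t 12.6 pos [0.435  0.113  0.0614] rpy [ 1.799e+02 -1.000e-01  7.690e+01] w 0.0481 q7 -34.3 F [-0.2 -0.5 -0.2] -> shift [0.002  0.0015 0.0534] turn -0.1
```

View pics/f.png

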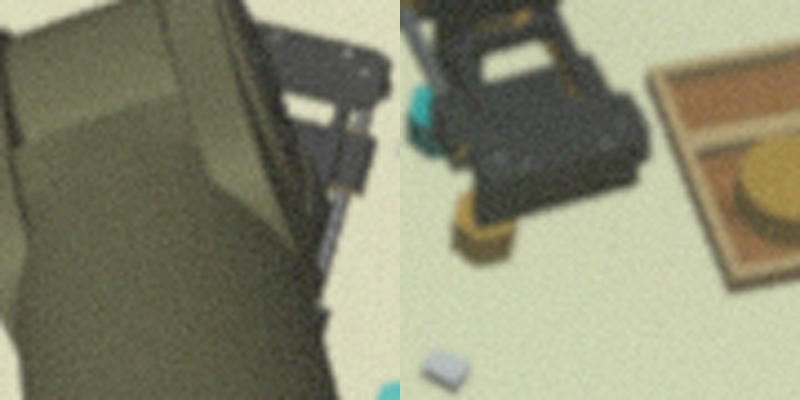

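drive_tool(moves="0.002 0.001 0.02 0 0.1; 0.002 0.001 0.04 0 0.1; 0.002 0.001 0.053 0 0.1; 0.002 0.001 0.053 0 0.1; 0.002 0.001 0.053 0 -1; 0.002 0.001 0.053 0 -1; 0.002 0.001 0.053 0 -1; 0.002 0.001 0.053 0 -1", grip_force=40)

```text
time_s: 13.4
tool_pos: [0.4363, 0.114, 0.0079]
tool_rot: [179.9, -0.0, 76.8]
force: [0.6, 0.0, 3.1]
grip_width: 0.0292
```

drive_tool(moves="0 0 0 0 -1; 0 0 -0.02 0 -1; 0 0 -0.06 0 -1; 0 0 -0.09 0 -1; 0 0 -0.09 0 -1; 0 0 -0.09 0 -1; 0 0 -0.09 0 -1; 0 0 -0.09 0 -1")

```text
time_s: 14.2
tool_pos: [0.4338, 0.1136, 0.0955]
tool_rot: [-179.8, 0.1, 76.8]
force: [-0.0, 0.7, -1.7]
grip_width: 0.0296
```

```bash
python3 tray.py .026 .043 .1 71
```

```text
world 0.5268 0.3217
t 14.2 pos [0.4338 0.1136 0.0955] rpy [-1.798e+02  1.000e-01  7.680e+01] w 0.0296 q7 -32.2 F [-0.   0.7 -1.7] -> shift [ 0.2238  0.0431 -0.0049] turn 5.8
```

drive_tool(moves="0.224 0.043 0 6 -1; 0.224 0.043 0 6 -1; 0.224 0.043 0 6 -1; 0.224 0.043 0 6 -1; 0.224 0.043 0 6 -1; 0.224 0.043 0 6 -1; 0.224 0.043 0 6 -1; 0.224 0.043 0 6 -1")

```text
time_s: 15.0
tool_pos: [0.5276, 0.3205, 0.0958]
tool_rot: [-179.9, 0.1, 70.8]
force: [0.4, -1.4, -1.7]
grip_width: 0.0298
```

```bash
python3 tray.py .026 .043 .018 71
```

```text
world 0.5268 0.3217
t 15.0 pos [0.5276 0.3205 0.0958] rpy [-1.799e+02  1.000e-01  7.080e+01] w 0.0298 q7 -67.5 F [ 0.4 -1.4 -1.7] -> shift [ 0.0011 -0.0011  0.0778] turn -0.2
```

drive_tool(moves="0.001 -0.001 0.03 0 -1; 0.001 -0.001 0.06 0 -1; 0.001 -0.001 0.078 0 -1; 0.001 -0.001 0.078 0 -1; 0.001 -0.001 0.078 0 -1; 0.001 -0.001 0.078 0 -1; 0.001 -0.001 0.078 0 -1; 0.001 -0.001 0.078 0 -1")

```text
time_s: 15.8
tool_pos: [0.5282, 0.3238, 0.0201]
tool_rot: [179.9, -0.1, 70.8]
force: [-0.9, -0.3, -2.0]
grip_width: 0.0296
```

drive_tool(moves="0 0 0 0 0; 0 0 0 0 0; 0 0 0 0 0; 0 0 -0.03 0 0; 0 0 -0.06 0 0; 0 0 -0.1 0 0; 0 0 -0.1 0 0; 0 0 -0.1 0 0")

```text
time_s: 16.6
tool_pos: [0.5282, 0.3239, 0.1202]
tool_rot: [179.9, -0.1, 70.8]
force: [-0.6, 0.0, -0.5]
grip_width: 0.0435
```

```bash
python3 go.py .672 .0755 .115 105.9
```

```text
t 16.6 pos [0.5282 0.3239 0.1202] rpy [ 1.799e+02 -1.000e-01  7.080e+01] w 0.0435 q7 -67.0 F [-0.6  0.  -0.5] -> shift [-0.1873  0.2174  0.0054] turn -35.1
```

drive_tool(moves="-0.187 0.217 0 -35 -0.15; -0.187 0.217 0 -35 -0.15; -0.187 0.217 0 -35 -0.15; -0.187 0.217 0 -35 -0.15; -0.187 0.217 0 -35 -0.15; -0.187 0.217 0 -35 -0.15; -0.187 0.217 0 -35 -0.15; -0.187 0.217 0.05 -35 -0.15")

```text
time_s: 17.4
tool_pos: [0.6761, 0.0748, 0.0735]
tool_rot: [179.4, 0.1, 105.6]
force: [0.8, 1.7, -0.1]
grip_width: 0.0366
```

```bash
python3 look.py g .66 .10 .03; python3 go.py .672 .0755 .008 105.9
```

```text
t 17.5 pos [0.6657 0.0742 0.0614] rpy [-1.793e+02 -1.000e-01  1.058e+02] w 0.0373 q7 -10.3 F [-1.  -1.3 -1.4] -> shift [-0.0005  0.0071  0.0533] turn -0.1
```

View pics/g.png

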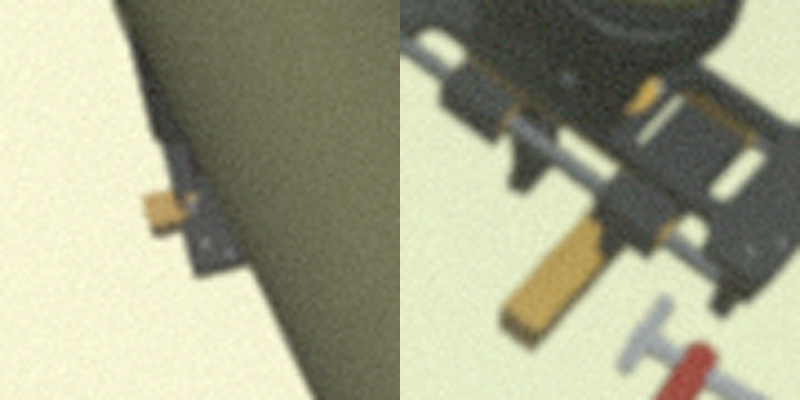

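drive_tool(moves="0 0 0 0 -0.15; 0 0 0 0 -0.15; 0 0 0 0 -0.15; 0 0 0 0 -0.15; 0 0 0 0 -0.15; 0 0 0 0 -0.15; 0 0 0 0 -0.15; 0 0 0 0 -0.15")

```text
time_s: 18.3
tool_pos: [0.671, 0.0755, 0.069]
tool_rot: [-180.0, 0.0, 105.8]
force: [-1.0, -0.1, 0.2]
grip_width: 0.0367
```

```bash
python3 go.py .672 .0755 .008 105.9; python3 - <<'E'
from h import *
im,d=read_camera("scene");o=get_obs()
from scipy.spatial.transform import Rotation as R
M=R.from_euler("xyz",o["tool_rot"],degrees=True).as_matrix();p0=o["tool_pos"];w=o["grip_width"]/2
def pr(n,p):
    K,T=cal(n);c=np.linalg.inv(T)@[*p,1];return np.array([K[0,0]*c[0]/-c[2]+K[0,2],-K[1,1]*c[1]/-c[2]+K[1,2]])
c=pr("scene",(.67,.08,.04)).astype(int);S=6
a=cv2.resize(im[c[1]-45:c[1]+45,c[0]-45:c[0]+45,::-1],None,fx=S,fy=S,interpolation=cv2.INTER_CUBIC);a=cv2.convertScaleAbs(a,alpha=1.5)
f=lambda p:tuple(int(v) for v in (pr("scene",p)-c+45)*S)
for s in(1,-1):
    for dx in(-.0095,.0095): cv2.line(a,f(p0+M@[dx,s*w,0]),f(p0+M@[dx,s*(w+.015),0]),(0,0,255),1)
    q=p0+M@[0,s*w,0];cv2.line(a,f(q),f((q[0],q[1],.024)),(255,0,0),1)
u=np.array([-.274,.962]);b=np.array([.6695,.085])
P=[f((*(b+su*u*.05+sv*np.array([u[1],-u[0]])*.01),.024)) for su,sv in((1,1),(1,-1),(-1,-1),(-1,1))]
cv2.polylines(a,[np.array(P)],True,(0,255,0),1);cv2.imwrite("pics/g2.png",a)
E
```

```text
t 18.3 pos [0.671  0.0755 0.069 ] rpy [-180.     0.   105.8] w 0.0367 q7 -10.3 F [-1.  -0.1  0.2] -> shift [-0.0002  0.001   0.061 ] turn -0.1
```

View pics/g2.png

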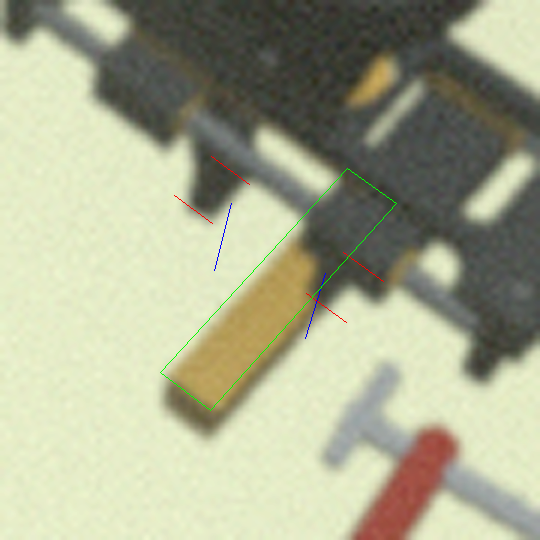

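The overlay shows both finger tips clear of the bar (about 12 mm and 5 mm) and of the clamp handle at (375,400). I shift 2 mm and go down.

drive_tool(moves="0 0.003 0 0 -0.15; 0 0.003 0.025 0 -0.15; 0 0.003 0.05 0 -0.15; 0 0.003 0.061 0 -0.15; 0 0.003 0.061 0 -0.15; 0 0.003 0.061 0 -1; 0 0.003 0.061 0 -1; 0 0.003 0.061 0 -1", grip_force=50)

```text
time_s: 19.15
tool_pos: [0.6748, 0.0765, 0.0094]
tool_rot: [179.9, 0.0, 105.8]
force: [-0.3, 0.5, 0.4]
grip_width: 0.0207
```

drive_tool(moves="0 0 0 0 -1; 0 0 0 0 -1; 0 0 -0.03 0 -1; 0 0 -0.06 0 -1; 0 0 -0.1 0 -1; 0 0 -0.1 0 -1; 0 0 -0.1 0 -1; 0 0 -0.1 0 -1")

```text
time_s: 19.95
tool_pos: [0.6724, 0.0756, 0.1054]
tool_rot: [-179.8, -0.0, 105.8]
force: [0.3, -0.1, -5.2]
grip_width: 0.0196
```

```bash
python3 tray.py -.043 -.010 .11 71.1
```

```text
world 0.4444 0.2939
t 19.95 pos [0.6724 0.0756 0.1054] rpy [-179.8   -0.   105.8] w 0.0196 q7 -9.3 F [ 0.3 -0.1 -5.2] -> shift [ 0.2722 -0.1599 -0.0039] turn 34.7
```

drive_tool(moves="0.272 -0.160 0 35 -1; 0.272 -0.160 0 35 -1; 0.272 -0.160 0 35 -1; 0.272 -0.160 0 35 -1; 0.272 -0.160 0 35 -1; 0.272 -0.160 0 35 -1; 0.272 -0.160 0 35 -1; 0.272 -0.160 0 35 -1")

```text
time_s: 20.75
tool_pos: [0.4418, 0.2966, 0.1066]
tool_rot: [-179.9, 0.1, 71.2]
force: [-0.5, -0.4, -5.5]
grip_width: 0.0195
```

```bash
python3 tray.py -.043 -.010 .05 71.1
```

```text
world 0.4444 0.2939
t 20.75 pos [0.4418 0.2966 0.1066] rpy [-1.799e+02  1.000e-01  7.120e+01] w 0.0195 q7 -65.9 F [-0.5 -0.4 -5.5] -> shift [-0.0017  0.0035  0.0566] turn 0.1
```

drive_tool(moves="-0.002 0.003 0.03 0 -1; -0.002 0.003 0.057 0 -1; -0.002 0.003 0.057 0 -1; -0.002 0.003 0.057 0 -1; -0.002 0.003 0.057 0 -1; -0.002 0.003 0.057 0 -1; -0.002 0.003 0.057 0 -1; -0.002 0.003 0.057 0 -1")

```text
time_s: 21.55
tool_pos: [0.4485, 0.2917, 0.0517]
tool_rot: [179.9, -0.0, 70.8]
force: [0.1, 1.0, -4.7]
grip_width: 0.0192
```

```bash
python3 look.py i .47 .27 .03; python3 tray.py -.043 -.010 .018 71.1
```

```text
world 0.4444 0.2939
t 21.65 pos [0.4482 0.2916 0.0514] rpy [180.   -0.   70.8] w 0.0196 q7 -68.7 F [-0.5  0.2 -4.6] -> shift [ 0.0008 -0.0044  0.0334] turn -0.3
```

View pics/i.png

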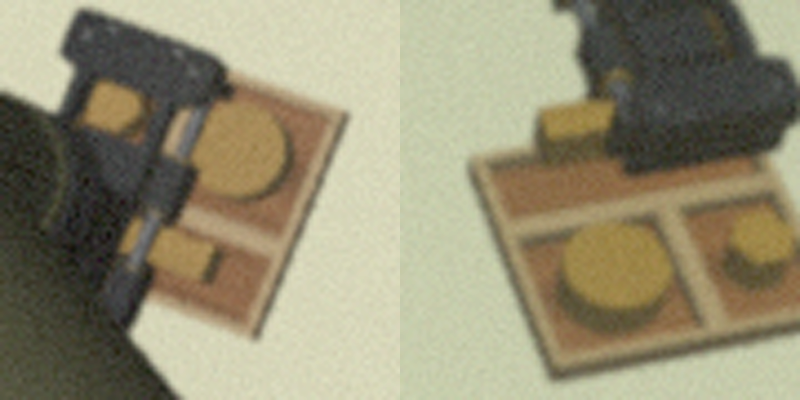

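Disc (615,265) and hexagon (760,240) lie in their pockets. Both views put the bar in the middle of the slot, so I lower and release it.

drive_tool(moves="0 -0.001 0.02 0 -1; 0 -0.001 0.033 0 -1; 0 -0.001 0.033 0 -1; 0 -0.001 0.033 0 -1; 0 -0.001 0.033 0 -1; 0 -0.001 0.033 0 -1; 0 -0.001 0.033 0 -1; 0 -0.001 0.033 0 -1")

```text
time_s: 22.45
tool_pos: [0.4473, 0.292, 0.0183]
tool_rot: [180.0, -0.0, 70.8]
force: [-0.7, -0.8, -4.4]
grip_width: 0.0197
```

drive_tool(moves="0 0 0 0 -0.2; 0 0 0 0 -0.2; 0 0 0 0 -0.2; 0 0 -0.03 0 -0.2; 0 0 -0.06 0 -0.2; 0 0 -0.11 0 -0.2; 0 0 -0.16 0 -0.2; 0 0 -0.2 0 -0.2")

```text
time_s: 23.25
tool_pos: [0.4474, 0.2927, 0.2213]
tool_rot: [179.9, -0.1, 70.8]
force: [0.7, 1.1, -0.6]
grip_width: 0.0349
```

```bash
python3 go.py .43 -.55 .25 60
```

```text
t 23.25 pos [0.4474 0.2927 0.2213] rpy [ 1.799e+02 -1.000e-01  7.080e+01] w 0.0349 q7 -60.8 F [ 0.7  1.1 -0.6] -> shift [-0.8017  0.2601 -0.0296] turn 10.8
```

drive_tool(moves="-0.80 0.26 -0.03 10 0; -0.80 0.26 -0.03 10 0; -0.80 0.26 -0.03 10 0; -0.80 0.26 -0.03 10 0; -0.80 0.26 -0.03 10 0; -0.80 0.26 -0.03 10 0; -0.80 0.26 -0.03 10 0; -0.80 0.26 -0.03 10 0")

```text
time_s: 24.05
tool_pos: [0.4387, -0.1096, 0.233]
tool_rot: [179.9, 0.0, 60.8]
force: [1.2, 0.2, -0.4]
grip_width: 0.0434
```

```bash
python3 go.py .43 -.55 .25 60
```

```text
t 24.05 pos [ 0.4387 -0.1096  0.233 ] rpy [179.9   0.   60.8] w 0.0434 q7 -15.8 F [ 1.2  0.2 -0.4] -> shift [-0.3888  0.207  -0.0164] turn 0.8
```

drive_tool(moves="-0.38 0.20 -0.02 0 0; -0.38 0.20 -0.02 0 0; -0.38 0.20 -0.02 0 0; -0.38 0.20 -0.02 0 0; -0.38 0.20 -0.02 0 0; -0.38 0.20 -0.02 0 0; -0.38 0.20 -0.02 0 0; -0.38 0.20 -0.02 0 0")

```text
time_s: 24.85
tool_pos: [0.4289, -0.5091, 0.2514]
tool_rot: [180.0, 0.0, 60.8]
force: [1.5, 0.7, 0.3]
grip_width: 0.0433
```

```bash
python3 - <<'E'
from meas import *
TA=np.radians(-18.9);c,s=np.cos(TA),np.sin(TA)
pts={k:(.4883+x*c-y*s,.2894+x*s+y*c,.029) for k,x,y in(("bar",-.043,0),("disc",.026,-.032),("hex",.026,.043))}
print({k:np.round(v,4) for k,v in pts.items()})
pts.update(short=(.66,-.09,.024),ring=(.44,-.003,.024),nut=(.544,-.108,.024),stub=(.436,-.1,.028))
for n in("top","scene"):
    im,d=read_camera(n);cv2.imwrite(f"pics/end_{n}.png",cv2.convertScaleAbs(cv2.resize(im[...,::-1],(800,600),interpolation=cv2.INTER_CUBIC),alpha=1.4))
    meas(n,im,d,pts)
    P=cloud(n,d);hsv=cv2.cvtColor(im,cv2.COLOR_RGB2HSV)
    m=(np.hypot(P[...,0]-.516,P[...,1]+.29)<.03)&(hsv[...,0]>10)&(hsv[...,0]<26)&(hsv[...,1]>90);print("pin z",m.sum(),np.round(np.median(P[m],0),4) if m.any() else "")
E
python3 look.py fin .49 .29 .02
```

```text
{'bar': array([0.4476, 0.3033, 0.029 ]), 'disc': array([0.5025, 0.2507, 0.029 ]), 'hex': array([0.5268, 0.3217, 0.029 ])}
top bar n 305 cen [447.4 300.7] z 29.0 rect [447.5 300.6] [100.4  18.3] 71.0
top disc n 367 cen [499.8 252.9] z 29.0 rect [499.7 252.6] [50.3 52.4] 1.1
top hex n 133 cen [525.6 324.7] z 28.9 rect [525.8 324.6] [35.4 28.3] 72.6
top short n 165 cen [658.3 -86.6] z 23.6 rect [658.1 -87.9] [21.5 56.8] 1.1
top ring n 213 cen [440.9  -2.5] z 23.9 rect [440.2  -2.5] [49.5 49.4] 1.0
top nut n 73 cen [ 543.3 -107.8] z 23.5 rect [ 544.2 -107.3] [28.3 27.8] 1.1
top stub n 59 cen [ 436.  -100.3] z 27.8 rect [ 435.8 -100.2] [17.3 19.3] 45.5
pin z 21 [ 0.5191 -0.2895  0.0332]
scene bar n 382 cen [450.9 298.1] z 29.6 rect [450.9 298.4] [102.5  26.9] 71.1
scene disc n 426 cen [503.7 250.4] z 29.7 rect [504.3 250.7] [52.1 58.5] 52.7
scene hex n 151 cen [528.9 321.3] z 29.4 rect [528.9 321.8] [32.  33.5] 57.4
scene short n 320 cen [662.5 -91. ] z 24.5 rect [662.1 -91. ] [60.5 22. ] 87.7
scene ring n 309 cen [443.1  -4. ] z 24.6 rect [444.4  -5.9] [50.4 55.8] 58.2
scene nut n 149 cen [ 548.  -110.4] z 24.4 rect [ 547.7 -110.4] [31.5 32.1] 83.4
scene stub n 96 cen [ 440.2 -103.9] z 28.4 rect [ 440.9 -104. ] [20.6 24. ] 57.5
pin z 13 [ 0.5155 -0.2907  0.035 ]
```

View pics/end_scene.png

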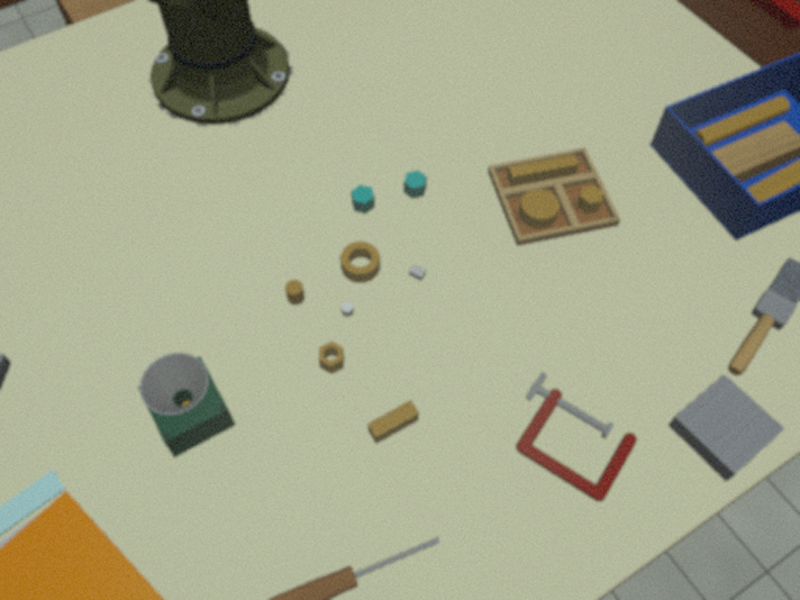

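View pics/fin.png

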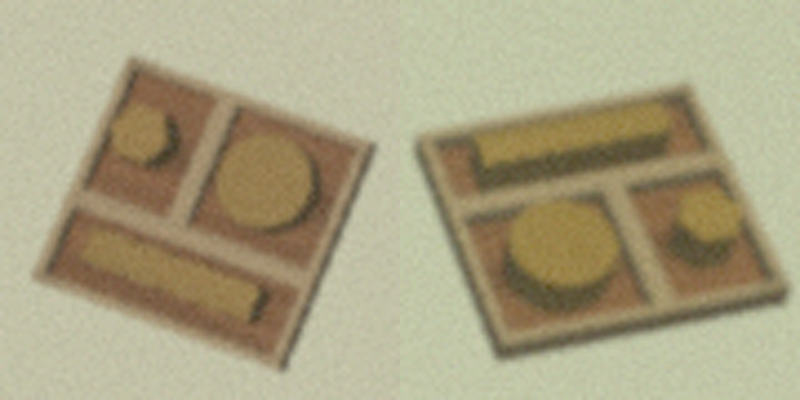

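The end pictures show the bar, disc and hexagon lying flat in their pockets. Brass shows in the well at (185,403) in the scene view, and the other four pieces have not moved. Handing in.

```bash
python3 -c "
from cell import *
print(get_obs()['time_s'],sign_off())"
```

```text
the job is handed in; nothing more can be done
25.05 None
```

The kit is packed and handed in at about 25 s of the 102 s allowed. `sign_off` reports no verdict, so these are my own last measurements.

- **Bar, disc, hexagon:** their tops measured 29.0 mm (top camera) and 29.4–29.7 mm (scene camera). A 24 mm piece on the 5 mm tray floor should show 29 mm. Their centres were within about 6 mm of the aim points, inside the allowed ranges.
- **Pin:** its top is at about 33–35 mm, which fits its lower end resting on the well floor at 6 mm. It is within about 4 mm of the funnel axis.
- **Pieces left alone:** the short bar, ring, nut and stub measured within about 4 mm of their starts. The turquoise hexagons look untouched.

**Disagreements:** the two cameras differed by about 4 mm in x and 2 to 4 mm in y throughout, so I used the average. The network ranked the turquoise hexagons above the brass one, so I picked that piece by colour and the enlarged crop.

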